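# Line up the snap-fastener jig with its tapered pin

## Task

The loose die disc inside the snap-fastener setting jig has slipped out of line with the hole in the jig's top plate. Take the tapered steel pin from its wooden stand, feel its tip through the top hole into the disc's hole below and work the pin fully home, pulling the disc into line, until its collar sits down on the top plate; then let go of it, standing upright. Do not force it (never press pin and jig together with more than about 50 N), and leave the eraser, tape measure and thread spool alone.

Things in the scene. Friction and masses are not known exactly. Their poses are not given: they have to be found in the camera images.
- pin: Round tapered steel pin, 100 mm long, 0.28 kg; origin at the centre of its tip face, z up to the grip. Tip 3 mm across; a straight taper (z 0-30 mm) widens to a 16 mm shank (z 30-48), then a 32 mm collar (z 48-54), then a straight round dark grip 24 mm across (z 54-100). Starts upright in the stand, tip down and 6 mm over the desk, collar on the stand's top; only collar and grip show
- pin_tip (a point): centre of the pin's tip face (3 mm in diameter), same axes as the pin
- pin_collar (a point): centre of the underside of the pin's collar, 48 mm above the tip along the pin's z axis
- stand: Plain wooden block 66 x 66 x 54 mm, fixed to the desk, with a vertical hole 18 mm in diameter through its middle that holds the pin; origin at the centre of its underside
- jig: Snap-fastener setting jig, fixed to the desk: grey metal housing 120 (its x) x 110 (its y) x 55 mm high, open front and back; origin at the centre of its underside, z up. Aluminium top plate 6 mm thick with a round hole 17.5 mm across in the middle and a low screw head (2.5 mm) in each corner. Under it lies a loose steel die disc (see disc_level)
- jig_hole (a point): centre of the mouth of the hole in the jig's top plate, on its top face, 55 mm above the desk; axes as the jig's
- eraser: small block eraser 19 x 45 x 13 mm lying on the desk, to be left alone; origin at the centre of its underside
- tape_measure: rolled yellow tape measure 49 x 50 x 16 mm on the desk, to be left alone; origin at the centre of its underside
- thread_spool: thread spool, 32 mm across and 44 mm high, standing on the desk, to be left alone; origin at the centre of its underside
- disc_level (a point): Fixed jig point: on the top hole's axis, level with the disc's upper face, 6.5 mm under the top face. The disc (68 mm across, 8 mm thick, hole 17.5 mm) slides level any way against 4-6 N friction and stays put. Its hole starts 10.4-11.2 mm off this axis, which way is not measured: a tip in the middle lands on solid disc, one 5.3 mm off the middle to the right side enters. Feel or look
- cavity_floor (a point): Fixed jig point: floor of the free cavity under the disc, on the top hole's axis, 4 mm over the desk and 51 mm below the top face. The pin, once home, reaches 48 mm below the top face and does not touch it
Mind the look-alikes: they are no part of the job. Leave any blue or purple look-alike of the pin alone.

How it is judged:
On the way, in this order (a step that is already met when the one before it is completed fails the run):
1. the pin is drawn clear of the wooden stand (height (world z) of pin_tip above 0.058 m), for 0.1 s.
2. the pin's tip has gone through the top hole and at least 4 mm into the disc's hole (z of pin_tip in the frame of jig_hole below -0.0105 m and horizontal distance between pin_tip and jig_hole below 0.009 m), for 0.1 s.
At the end, for the whole second after the job is handed in: The pin stands home in the jig: its collar's underside within 2 mm of the jig's top face and within 3 mm of the top hole's centre, upright within 0.06 rad, released and at rest (which is possible only with the disc's hole pulled into line) (z of pin_collar in the frame of jig_hole between -0.002 and 0.002 m and horizontal distance between pin_collar and jig_hole below 0.003 m and angle between pin's own z axis and vertical below 0.06 rad and linear speed of pin below 0.02 m/s); the robot touches nothing.
It fails at once if the pin and the jig (its disc included) are pressed together with more than 60 N (contact force between pin and jig above 60 N).
It fails at once if the eraser, tape measure or thread spool is moved by more than 20 mm (distance of any of eraser, tape_measure, thread_spool from where it was at the start of the episode above 0.02 m).
It also fails if it takes over 72 s, if anything falls off the work surface, if the arm or the gripper's body presses on something with over 40 N, if the wrist force passes 120 N, or if a joint passes its speed limit or range.

## Robot

A 6-joint arm with a two-finger parallel gripper is mounted at the origin on a cart in front of the work surface, level with it; the furniture and walls round the work are solid. World frame = base frame: x ahead of the robot, y to its left, z up, the work surface at z = 0. Lengths are in m, angles in rad, forces in N, time in s.
With the tool pointing down it reaches from about 0.425 to 0.95 m from the base axis. Payload 3.5 kg.
Tool frame: the origin (TCP) lies between the finger pads; the fingertips stand 14 mm ahead of it and the grasp point (between the pads) lies 5 mm behind it (ctrl.tip_extent is the distance from the TCP to the fingertips, in m); x points along the fingers, z is the direction in which the jaws open and shut, and the axes are right-handed (so a half turn about x gives the same grasp; the last joint's range is limited). The gripper opens to 85 mm and grips with 20 to 120 N. Pads are 22 mm wide; open, the fingers measure 114 mm over their backs; the gripper's body (76 mm by 85 mm) begins 54 mm behind the grasp point. The pads swing forward as they close: fully open they stand 13 mm farther back than shut.
Start: joints at [-1.419, 0.286, 1.577, -0, 1.279, -0.15], TCP at [0.201, -0.644, 0.245] pointing down, gripper open.
Joint ranges: [-2.77, 2.77], [-0.9, 2.22], [0.21, 2.48], [-1.53, 4.67], [0.24, 2.81], [-2.84, 2.84]. Speed limits (rad/s): [2.79, 2.79, 3.14, 3.14, 3.14, 3.14].

## Interface

Orientations are given as a unit quaternion [x, y, z, w].
In Python, from plant import ctrl gives the robot as it stands.
- The arm moves only by the tool move_arm, never from a script. Its argument "commands" is one flat list of numbers, 4 for each row, row after row: the shift along the tool's x, y, z in units of 25 mm (1.0 is 25 mm), then the turn about the tool's x in units of 5 degrees (1.0 is 5 degrees). A call has 1 to 20 rows; each row shifts and turns the commanded pose from where the row before left it, along the tool's axes as they then stand; what a row does not reach is not made up. A row lasts 1/8 s, in which the tool goes at most 62.5 mm and 10.7 degrees, less where a joint would pass 70% of its speed; a pose out of reach is approached as far as the arm can. A call is refused whole if a number of a shift passes 1 or a number of a turn 1, either way. A call with a gripper value outside its range is refused whole. "jaw" is the finger opening in mm, from 0 to 85.4, set as the call begins (left out, the last holds). The fingers move at their own pace and stop on an object; "force" is the grip in N (left out, the last holds). Time passes only in rows, so rows that do not move let the fingers close. It gives the time, the measured TCP pose, the force and the opening at its end, in the units of the state.
- ctrl.get_state(): the state, without advancing time (a new reading comes with each control period).
- ctrl.read_camera(name): name is "scene" or "top" or "wrist"; returns the picture (420x560x3 uint8, red, green, blue); there is no depth.
- ctrl.get_calibration(name): a dict with "camera_matrix" (3x3 intrinsics, pixels), "camera_from_world" (4x4, takes a point from world to camera coordinates); the wrist camera has in their place "mount" (4x4, takes a point from camera to tool coordinates, whose origin is the TCP and whose axes are the tool frame's). Camera axes: x right, y down, z forward; pixel columns grow to the right and rows downward; lengths in m; the calibration is good to about 2 mm. A picture is of the moment at which its call begins: read the wrist's pose just before it. get_calibration takes no time and is no camera call.
- ctrl.sign_off(): hands the job in, once; it reports no verdict.
The state is a dict: "time": time; "qpos": joint angles; "dq": joint speeds; "joint_efforts": joint torques, N m; "eef_pos": TCP position; "tcp_rot": TCP orientation; "contact_force": force on the tool from outside, world axes, zero at the start; "wrist_torque": the same for the moment, N m; "opening": opening from 0.0 (shut) to 1.0 (fully open).
Only numpy, scipy, OpenCV 4.12 (cv2) and the standard library are available. Lean on these libraries where they do the work, as an engineer would, in place of code of your own. Each camera call takes 0.05 s, during which the arm holds its last target.

## Working session

There is one attempt and no reset: what is moved stays moved. The work goes in short steps, Python scripts to look and compute and a tool call to move; the robot and the scene stay as the last step left them, time stands still between calls to the robot, and variables do not carry over. Pictures are saved under pics/ and viewed, and the job is handed in when it is done.

Besides the shell and the picture viewer there is one more tool, called after "Emit:" as name(argument=value, ...) on one line, values as JSON. move_arm: Moves the arm, as the interface text tells. Its arguments: {"type":"object","properties":{"commands":{"type":"array"},"jaw":{"type":"number"},"force":{"type":"number"}},"required":["commands"]}

```bash
ls; mkdir -p pics; python3 - <<'E'
from plant import ctrl
import cv2,numpy as np
s=ctrl.get_state();print(s)
for n in("scene","top","wrist"):
    cv2.imwrite(f"pics/{n}0.png",ctrl.read_camera(n)[...,::-1]);print(n,ctrl.get_calibration(n))
E
```

```text
pics
{'time': 0.0, 'qpos': array([-1.41899558e+00,  2.87226762e-01,  1.57819638e+00, -4.96636800e-06,
        1.27860740e+00, -1.49998342e-01]), 'dq': array([-0.00129852,  0.0016896 ,  0.00144172, -0.00077397, -0.0004122 ,
       -0.00051994]), 'joint_efforts': array([-3.83937195e-04, -4.05982590e+01, -2.92626143e+01, -1.67430180e-04,
        5.88153605e-03,  7.47576252e-06]), 'eef_pos': array([ 0.20056722, -0.64384946,  0.24389592]), 'tcp_rot': array([ 0.41976138,  0.57009297, -0.41854592,  0.56887055]), 'contact_force': array([-0.78019587,  0.11679916,  0.43754865]), 'wrist_torque': array([ 0.01798955, -0.02803816,  0.08402335]), 'opening': 1.0037721131042014}
scene {'camera_matrix': array([[490.66365187,   0.        , 277.556326  ],
       [  0.        , 490.66365187, 204.96967377],
       [  0.        ,   0.        ,   1.        ]]), 'camera_from_world': array([[ 0.89448201,  0.44685654, -0.01487166, -0.44353498],
       [ 0.25467264, -0.53655832, -0.80451663, -0.13259234],
       [-0.36748303,  0.71583825, -0.5937439 ,  1.34604667],
       [ 0.        ,  0.        ,  0.        ,
[... 290 characters left out ...]
97659,  0.0194358 , -0.18269998,  0.52342498],
       [ 0.18329256,  0.03509017, -0.98243194,  0.91263374],
       [ 0.        ,  0.        ,  0.        ,  1.        ]])}
wrist {'camera_matrix': array([[309.96004581,   0.        , 278.18149754],
       [  0.        , 309.96004581, 209.60553461],
       [  0.        ,   0.        ,   1.        ]]), 'mount': array([[-7.85042315e-04, -2.59746062e-01,  9.65676637e-01,
        -1.28294579e-01],
       [-2.98907394e-04, -9.65676830e-01, -2.59746357e-01,
         6.64183900e-02],
       [ 9.99999647e-01, -4.92559768e-04,  6.80457156e-04,
        -1.00817941e-04],
       [ 0.00000000e+00,  0.00000000e+00,  0.00000000e+00,
         1.00000000e+00]])}
```

View pics/scene0.png

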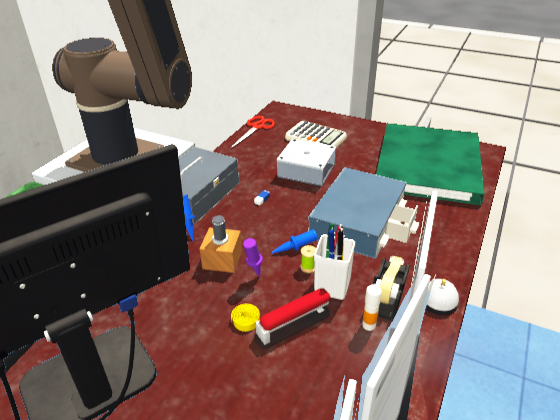

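View pics/top0.png

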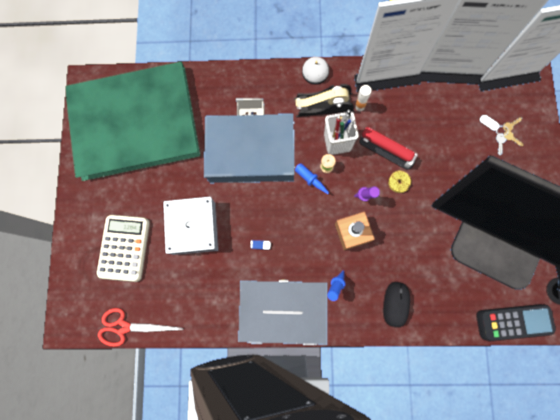

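View pics/wrist0.png

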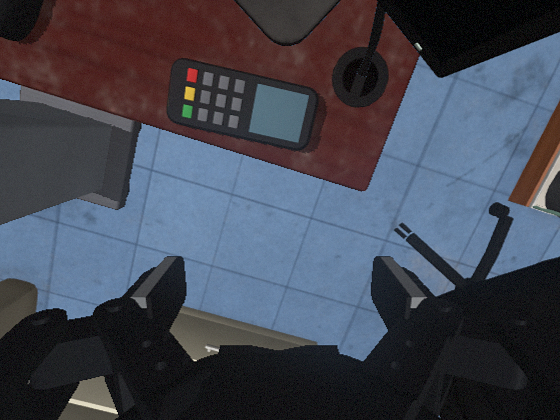

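The wanted pin is the dark grip and steel collar in the wooden stand, at top (355,230) and scene (218,230). The look-alikes are purple at top (368,194), blue at (313,180) and blue at (337,285). The jig is the white plate at top (190,226). Next I check these in close crops.

```bash
cat > h.py <<'E'
import numpy as np,cv2
from plant import ctrl
from scipy.spatial.transform import Rotation as R
def ray(n,uv,st=None):
    c=ctrl.get_calibration(n);K=c["camera_matrix"]
    d=np.linalg.inv(K)@np.array([uv[0],uv[1],1.])
    if n=="wrist":
        M=c["mount"];q=R.from_quat(st["tcp_rot"]).as_matrix()
        return q@M[:3,3]+st["eef_pos"],q@M[:3,:3]@d
    T=c["camera_from_world"];r=T[:3,:3]
    return -r.T@T[:3,3],r.T@d
def onz(n,uv,z,st=None):
    o,d=ray(n,uv,st);return o+d*(z-o[2])/d[2]
def proj(n,p,st=None):
    c=ctrl.get_calibration(n);K=c["camera_matrix"]
    if n=="wrist":
        M=c["mount"];q=R.from_quat(st["tcp_rot"]).as_matrix()
        pt=q.T@(np.asarray(p)-st["eef_pos"]);pc=M[:3,:3].T@(pt-M[:3,3])
    else:
        T=c["camera_from_world"];pc=T[:3,:3]@p+T[:3,3]
    u=K@pc;return u[:2]/u[2]
def inter(a,b):
    (o1,d1),(o2,d2)=a,b
    t=np.linalg.lstsq(np.c_[d1,-d2],o2-o1,rcond=None)[0]
    p,q=o1+d1*t[0],o2+d2*t[1];return (p+q)/2,np.linalg.norm(p-q)
def crop(img,x,y,w,h,s,fn):
    c=cv2.resize(img[y:y+h,x:x+w],None,fx=s,fy=s,interpolation=cv2.INTER_CUBIC);cv2.imwrite(fn,c)
E
python3 - <<'E'
import cv2,numpy as np
from h import *
t=cv2.imread("pics/top0.png");s=cv2.imread("pics/scene0.png")
a=cv2.resize(t[195:265,325:395],(390,390),interpolation=2);b=cv2.resize(t[190:260,155:225],(390,390),interpolation=2)
c=cv2.resize(s[205:275,190:260],(390,390),interpolation=2)[:200]
cv2.imwrite("pics/c0.png",np.vstack([np.hstack([a,b])]))
crop(s,190,205,60,75,7,"pics/c1.png"); crop(s,270,130,75,60,8,"pics/c2.png")
print(onz("top",(355,229),.108),onz("top",(188,226),.055),onz("scene",(306,154),.055))
E
```

```text
[ 0.47591323 -0.21877761  0.108     ] [0.49769714 0.15585025 0.055     ] [0.50280181 0.14809472 0.055     ]
```

View pics/c0.png

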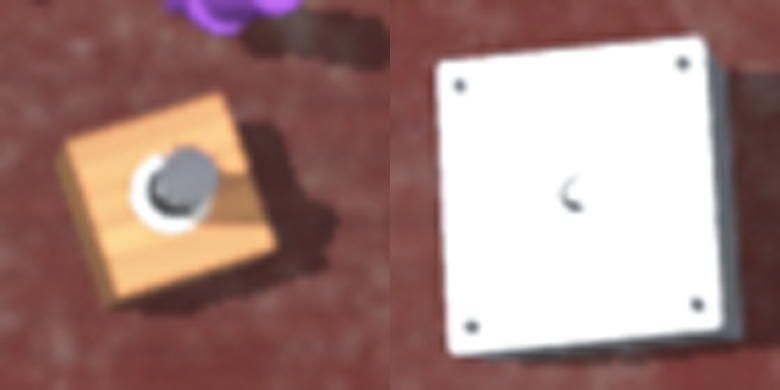

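View pics/c1.png

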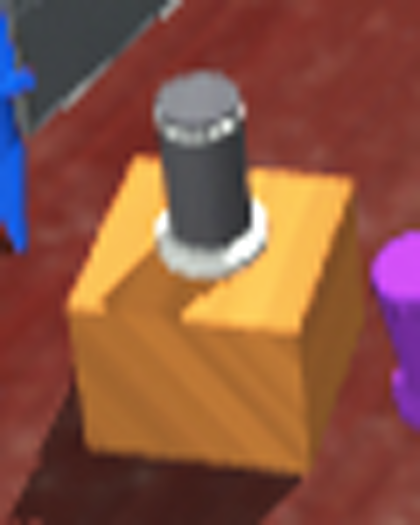

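View pics/c2.png

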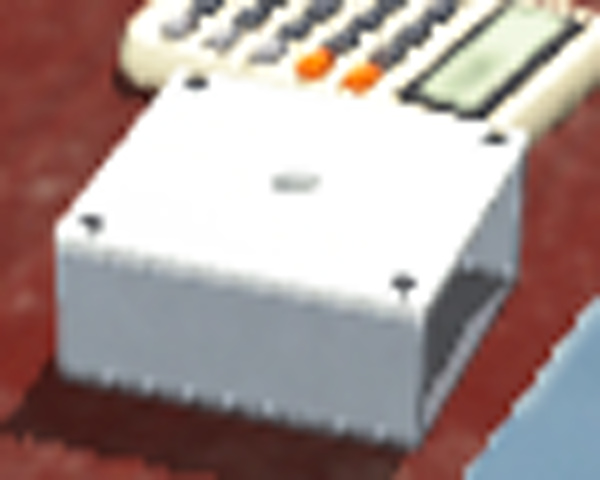

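Crops confirm the choice: grey-black grip and steel collar in the wood block (top ≈(355,229)). The jig plate is overexposed, but four dark screws and the hole show.

```bash
python3 - <<'E'
from h import *
T=np.array([[70,85],[293,63],[307,304],[82,327]])/5.571+[155,190]-.0
S=np.array([[197,82],[494,138],[404,284],[91,222]])/8+[270,130]
P=np.array([onz("top",u,.0575) for u in T]);print(P,P.mean(0))
Q=np.array([onz("scene",u,.0575) for u in S]);print(Q,Q.mean(0))
print(np.linalg.norm(P[0]-P[1]),np.linalg.norm(P[1]-P[2]),np.linalg.norm(Q[0]-Q[1]),np.linalg.norm(Q[1]-Q[2]))
# pin top: top crop (189,175), scene crop (200,97)
pt=onz("top",np.array([189,175])/5.571+[325,195],.106);ps=onz("scene",np.array([200,97])/7+[190,205],.106)
print(pt,ps,inter(ray("top",np.array([189,175])/5.571+[325,195]),ray("scene",np.array([200,97])/7+[190,205])))
# stand corners top z .054
C=np.array([[65,145],[222,94],[276,243],[115,298]])/5.571+[325,195]
C=np.array([onz("top",u,.054) for u in C]);print(C,C.mean(0))
# thread spool, tape, purple, blue
for n,u in (("spool",(328,163)),("tape",(400,181)),("purple",(368,194)),("penc",(340,125))):print(n,onz("top",u,.03))
s=ctrl.get_state();m=R.from_quat(s["tcp_rot"]).as_matrix();print(m)
E
```

```text
[[0.54704675 0.20454593 0.0575    ]
 [0.55448079 0.11091727 0.0575    ]
 [0.45354799 0.10320306 0.0575    ]
 [0.44566476 0.19579828 0.0575    ]] [0.50018507 0.15361614 0.0575    ]
[[0.44886467 0.19620067 0.0575    ]
 [0.55034897 0.20303515 0.0575    ]
 [0.55817799 0.10925823 0.0575    ]
 [0.45661707 0.1016543  0.0575    ]] [0.50350217 0.15253709 0.0575    ]
0.09392332264986732 0.10122717023769881 0.10171418136732505 0.09410315635815251
[ 0.48165851 -0.22769728  0.106     ] [ 0.48382031 -0.22617672  0.106     ] (array([ 0.48272993, -0.22692054,  0.1059142 ]), np.float64(0.0026404431736496083))
[[ 0.5029596  -0.18595875  0.054     ]
 [ 0.52293807 -0.25086366  0.054     ]
 [ 0.46110262 -0.26950241  0.054     ]
 [ 0.43987297 -0.20371479  0.054     ]] [ 0.48171832 -0.2275099   0.054     ]
spool [ 0.64878229 -0.17302444  0.03      ]
tape [ 0.60021105 -0.34138025  0.03      ]
purple [ 0.57026218 -0.26453693  0.03      ]
penc [ 0.74470365 -0.20551762  0.03      ]
[[-2.78160122e-04  9.54802302e-01  2.97241463e-01]
 [ 1.81274059e-03  2.97241467e-01 -9.54800620e-01]
 [-9.99998318e-01  2.73234208e-04 -1.81348961e-03]]
```

```bash
python3 - <<'E'
from h import *
for u in((435,203),(490,160)):
  for v in ((183,150),(189,262)):
    print(u,v,inter(ray("top",u),ray("scene",v)))
print(onz("top",(270,282),.1),onz("top",(325,282),.1),onz("top",(340,272),.05))
m=R.from_quat(ctrl.get_state()["tcp_rot"]).as_matrix()
p=np.array([.2006,-.6438,.2439])
for w in ([.36,-.29,.244],[.465,-.10,.22],[.439,.133,.13]):
  print(m.T@(np.array(w)-p)/.025);p=np.array(w)
E
```

```text
(435, 203) (183, 150) (array([ 0.49207389, -0.31976302,  0.30859276]), np.float64(0.011303195074625967))
(435, 203) (189, 262) (array([ 0.52443732, -0.38009818,  0.13900153]), np.float64(0.004347759675442792))
(490, 160) (183, 150) (array([ 0.54909182, -0.39116802,  0.35989746]), np.float64(0.014114074201400515))
(490, 160) (189, 262) (array([ 0.58802125, -0.45648283,  0.22875318]), np.float64(0.008883644804249623))
[ 0.36663603 -0.0352319   0.1       ] [ 0.36506127 -0.15172829  0.1       ] [ 0.38775013 -0.1894328   0.05      ]
[  0.01988036  10.29438182 -11.61713406]
[ 0.97260694  6.26894251 -6.00632962]
[ 3.61717797  1.77631244 -9.20134434]
```

Emit:
move_arm(commands=[0,0.79,-0.99,0,0,0.79,-0.99,0,0,0.79,-0.99,0,0,0.79,-0.99,0,0,0.79,-0.99,0,0,0.79,-0.99,0,0,0.79,-0.99,0,0,0.79,-0.99,0,0,0.79,-0.99,0,0,0.79,-0.99,0,0,0.79,-0.99,0,0,0.79,-0.99,0], jaw=60)

```text
time: 1.65
eef_pos: [0.3388, -0.2893, 0.2451]
tcp_rot: [0.419, 0.57, -0.419, 0.569]
contact_force: [0.4, -0.3, -0.9]
opening: 0.707
```

Emit:
move_arm(commands=[0.12,0.88,-0.72,0,0.12,0.88,-0.72,0,0.12,0.88,-0.72,0,0.12,0.88,-0.72,0,0.12,0.88,-0.72,0,0.12,0.88,-0.72,0,0.12,0.88,-0.72,0,0.12,0.88,-0.72,0,0.36,0.18,-0.92,0,0.36,0.18,-0.92,0,0.36,0.18,-0.92,0,0.36,0.18,-0.92,0,0.36,0.18,-0.92,0,0.36,0.18,-0.92,0,0.36,0.18,-0.92,0,0.36,0.18,-0.92,0,0.36,0.18,-0.92,0,0.36,0.18,-0.92,0])

```text
time: 3.9
eef_pos: [0.4381, 0.1331, 0.1309]
tcp_rot: [0.419, 0.57, -0.419, 0.569]
contact_force: [0.2, -0.3, 0.5]
opening: 0.701
```

```bash
python3 - <<'E'
from h import *
s=ctrl.get_state();w=ctrl.read_camera("wrist")[...,::-1].copy();cv2.imwrite("pics/w1.png",w)
import pickle;pickle.dump(s,open("s1.pkl","wb"))
print(s["eef_pos"],proj("wrist",np.array([.502,.153,.055]),s),w[...].max())
u=proj("wrist",np.array([.502,.153,.055]),s).astype(int);crop(w,max(u[0]-30,0),u[1]-30,60,60,10,"pics/w1c.png")
E
```

```text
[0.43814862 0.13309117 0.13087027] [278.04699246 125.44887749] 255
```

View pics/w1.png

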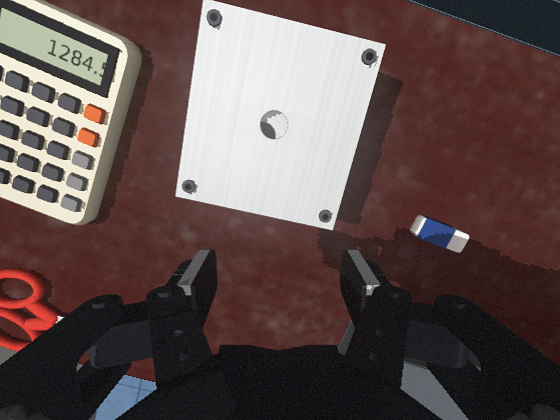

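View pics/w1c.png

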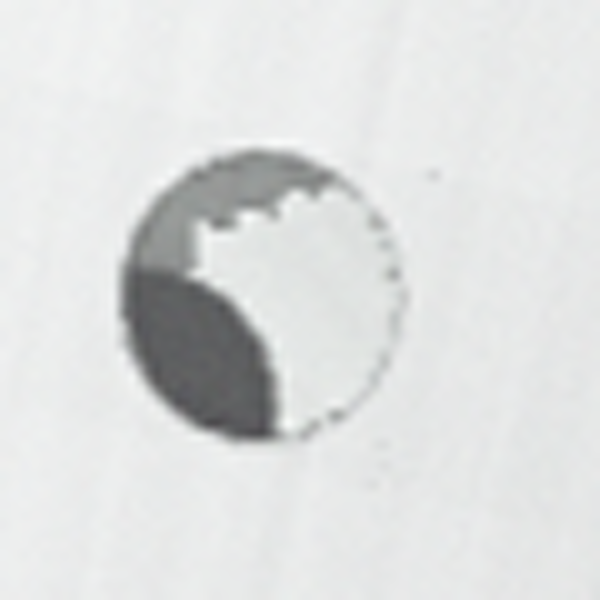

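The hole shows at wrist (274.5,124.5). The lens of the disc's hole is dark, at its lower left, around crop (200,360) or px (268,131). I'll fit both circles.

```bash
python3 - <<'E'
from h import *
import pickle
from scipy.optimize import least_squares
s=pickle.load(open("s1.pkl","rb"))
u0=np.array([248,95])
f=lambda a:u0+np.array(a)/10-.5+.05
H=np.array([onz("wrist",f(a),.055,s)[:2] for a in [(262,149),(122,300),(150,380),(335,180),(406,300),(250,440),(330,420),(165,195)]])
A=np.array([onz("wrist",f(a),.0485,s)[:2] for a in [(150,270),(180,276),(225,305),(258,355),(272,400),(276,430)]])
fit=lambda P,r,c:least_squares(lambda c:np.linalg.norm(P-c,axis=1)-r,c).x
h=fit(H,.00875,H.mean(0));print("hole",h,np.linalg.norm(H-h,axis=1))
r=least_squares(lambda c:np.linalg.norm(H-c[:2],axis=1)-c[2],[*H.mean(0),.009]).x;print("free",r)
m=R.from_quat(s["tcp_rot"]).as_matrix()
# image left = -tool z ; down = -tool y
c0=h+.011*(-m[:2,1]-m[:2,2])/1.414
d=fit(A,.00875,c0);print("disc",d,np.linalg.norm(A-d,axis=1),d-h,np.linalg.norm(d-h))
S=np.array([onz("wrist",u,.0575,s) for u in [(214,17),(369,56),(325,216),(188,187)]]);print("screws",S[:,:2],S.mean(0))
v=(d-h)/np.linalg.norm(d-h);print("dir",v,"tool yz",m[:2,1]@v,m[:2,2]@v)
print("eraser etc",onz("wrist",(440,232),.01,s))
E
```

```text
hole [0.50183711 0.15578188] [0.0090179  0.00891709 0.00879752 0.0085076  0.00912282 0.00883196
 0.00868635 0.0087456 ]
free [0.50183891 0.15576944 0.00882927]
disc [0.49271407 0.16148226] [0.00885186 0.008861   0.00867699 0.00849408 0.00869815 0.00904442] [-0.00912304  0.00570038] 0.010757516236584627
screws [[0.54869511 0.20622323]
 [0.556105   0.11319205]
 [0.45489971 0.10504271]
 [0.44685686 0.19815333]] [0.50163917 0.15565283 0.0575    ]
dir [-0.84806184  0.52989726] tool yz -0.6522168289497728 -0.758032435348185
eraser etc [ 0.45954689 -0.00425108  0.01      ]
```

Emit:
move_arm(commands=[-0.3,-0.18,0.95,0,-0.3,-0.18,0.95,0,-0.3,-0.18,0.95,0,-0.3,-0.18,0.95,0,-0.3,-0.18,0.95,0,-0.3,-0.18,0.95,0,-0.3,-0.18,0.95,0,-0.3,-0.18,0.95,0,0.04,-0.48,0.85,0,0.04,-0.48,0.85,0,0.04,-0.48,0.85,0,0.04,-0.48,0.85,0,0.04,-0.48,0.85,0,0.04,-0.48,0.85,0,0.04,-0.48,0.85,0,0.04,-0.48,0.85,0,0,0,0,0])

```text
time: 6.08
eef_pos: [0.4189, -0.2519, 0.1833]
tcp_rot: [0.42, 0.569, -0.42, 0.569]
contact_force: [0.2, 0.7, -0.1]
opening: 0.702
```

```bash
python3 - <<'E'
from h import *
import pickle
s=ctrl.get_state();w=ctrl.read_camera("wrist")[...,::-1].copy();cv2.imwrite("pics/w2.png",w)
pickle.dump(s,open("s2.pkl","wb"))
u=proj("wrist",np.array([.4825,-.227,.106]),s);print(s["eef_pos"],u)
u=u.astype(int);crop(w,u[0]-40,u[1]-40,80,80,7,"pics/w2c.png")
E
```

```text
[ 0.41892055 -0.25189654  0.18329381] [270.22129701 123.48867969]
```

View pics/w2.png

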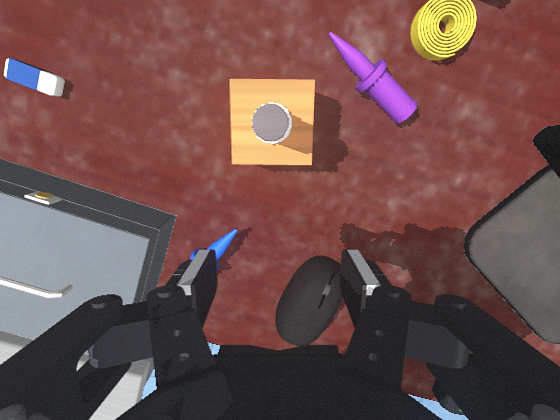

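View pics/w2c.png

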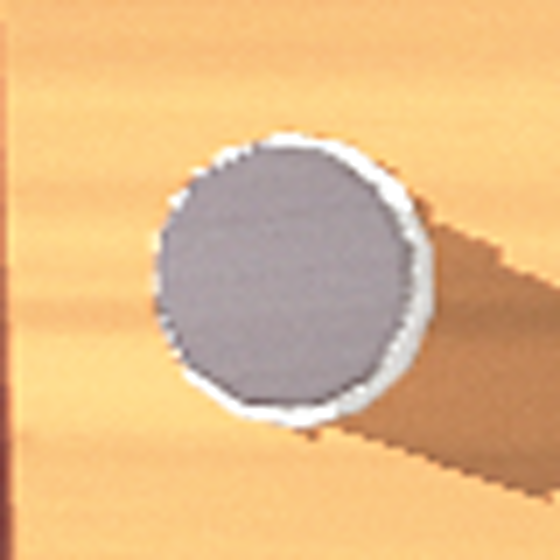

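```bash
python3 - <<'E'
from h import *
import pickle
s=pickle.load(open("s2.pkl","rb"));s1=pickle.load(open("s1.pkl","rb"))
p=onz("wrist",(230+287/7-.43,83+277/7-.43),.106,s);print("pin",p)
c=onz("wrist",(230+295/7-.43,83+280/7-.43),.060,s);print("collar",c)
S=np.array([onz("wrist",u,.054,s) for u in [(230,79),(315,79),(313,164),(232,164)]]);print(S,S.mean(0))
m=R.from_quat(s["tcp_rot"]).as_matrix();print(m, (p-s["eef_pos"])@m/.025)
print("R of spans",(135)/7)
E
```

```text
pin [ 0.48335906 -0.22697387  0.106     ]
collar [ 0.48352979 -0.2267456   0.06      ]
[[ 0.50509264 -0.18642634  0.054     ]
 [ 0.52445201 -0.24920358  0.054     ]
 [ 0.46201693 -0.2688342   0.054     ]
 [ 0.4422684  -0.20475942  0.054     ]] [ 0.48345749 -0.22730589  0.054     ]
[[-2.91699727e-04  9.55529751e-01  2.94894574e-01]
 [ 8.42402949e-05  2.94894609e-01 -9.55529781e-01]
 [-9.99999954e-01 -2.53885771e-04 -1.66514785e-04]] [ 3.09108425  2.75768419 -0.19195643]
R of spans 19.285714285714285
```

Emit:
move_arm(commands=[0,0.92,-0.06,0,0,0.92,-0.06,0,0,0.92,-0.06,0,0.82,0,0,0,0.82,0,0,0,0.82,0,0,0,0.82,0,0,0,0.82,0,0,0,0,0,0,0,0,0,0,0])

```text
time: 7.38
eef_pos: [0.4845, -0.2256, 0.0816]
tcp_rot: [0.419, 0.569, -0.419, 0.57]
contact_force: [0.1, -0.7, -0.9]
opening: 0.699
```

Emit:
move_arm(commands=[0,0,0,0,0,0,0,0,0,0,0,0,0,0,0,0,0,0,0,0,0,0,0,0,0,0,0,0], jaw=15, force=60)

```text
time: 8.25
eef_pos: [0.4847, -0.2262, 0.0819]
tcp_rot: [0.419, 0.569, -0.419, 0.57]
contact_force: [-0.8, 1.0, 5.3]
opening: 0.265
```

Emit:
move_arm(commands=[-0.5,0,0,0,-0.9,0,0,0,-0.9,0,0,0,-0.9,0,0,0,-0.8,0,0,0,0,0,0,0,0,0,0,0])

```text
time: 9.12
eef_pos: [0.4831, -0.2252, 0.1793]
tcp_rot: [0.419, 0.571, -0.419, 0.568]
contact_force: [0.3, -0.2, -4.4]
opening: 0.267
```

```bash
python3 - <<'E'
from h import *
import pickle
s=ctrl.get_state();w=ctrl.read_camera("wrist")[...,::-1].copy();cv2.imwrite("pics/w3.png",w)
cv2.imwrite("pics/sc3.png",ctrl.read_camera("scene")[170:330,150:310,::-1].repeat(3,0).repeat(3,1))
m=R.from_quat(s["tcp_rot"]).as_matrix()
print(s["eef_pos"],s["contact_force"],s["opening"])
for z in(.1,.05): print((np.array([.4987,.1594,.19])-s["eef_pos"])@m/.025)
E
```

```text
[ 0.48309174 -0.22516269  0.17933549] [ 0.26010353 -0.19861592 -4.38506682] 0.2667818393754422
[ -0.4020609    5.1672778  -14.50278902]
[ -0.4020609    5.1672778  -14.50278902]
```

View pics/w3.png

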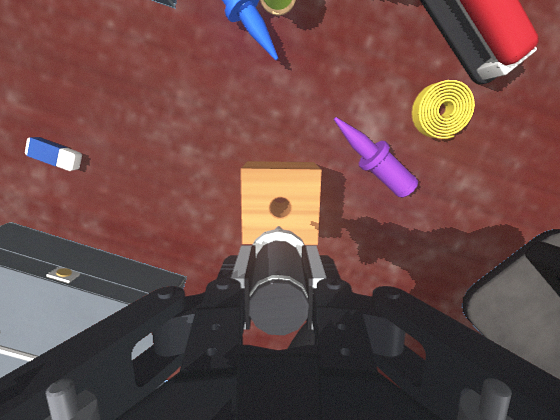

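View pics/sc3.png

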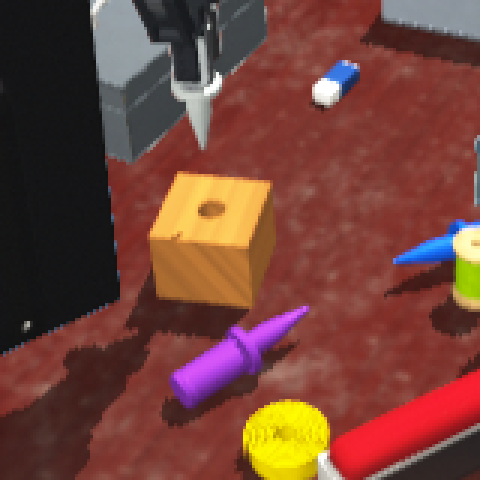

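```bash
python3 - <<'E'
from h import *
a=[];q=[]
for i in range(6):
    s=ctrl.get_state();a.append(s["eef_pos"]);q.append(s["qpos"]);ctrl.read_camera("top")
a=np.array(a);print(a.round(5),a.std(0));print(np.array(q).std(0))
E
```

```text
[[ 0.48308 -0.22517  0.17907]
 [ 0.48321 -0.22526  0.17921]
 [ 0.48339 -0.22537  0.17948]
 [ 0.48356 -0.22551  0.17974]
 [ 0.4837  -0.22561  0.18002]
 [ 0.4838  -0.2257   0.18024]] [0.0002574 0.0001888 0.0004198]
[1.41586349e-05 2.29956582e-04 6.02699300e-04 1.11745423e-05
 1.88207315e-05 2.57111605e-05]
```

Emit:
move_arm(commands=[0,0.32,-0.91,0,0,0.32,-0.91,0,0,0.32,-0.91,0,0,0.32,-0.91,0,0,0.32,-0.91,0,0,0.32,-0.91,0,0,0.32,-0.91,0,0,0.32,-0.91,0,0,0.32,-0.91,0,0,0.32,-0.91,0,0,0.32,-0.91,0,0,0.32,-0.91,0,0,0.32,-0.91,0,0,0.32,-0.91,0,0,0.32,-0.91,0,0,0.32,-0.91,0,0.4,0,0,0,0.4,0,0,0,0,0,0,0,0,0,0,0])

```text
time: 12.02
eef_pos: [0.4981, 0.1592, 0.1607]
tcp_rot: [0.419, 0.569, -0.42, 0.569]
contact_force: [0.3, 0.6, -3.3]
opening: 0.27
```

Emit:
move_arm(commands=[0,0,0,0,0,0,0,0,0,0,0,0,0,0,0,0])

```text
time: 12.52
eef_pos: [0.4981, 0.1598, 0.1609]
tcp_rot: [0.419, 0.569, -0.419, 0.57]
contact_force: [-1.1, 0.6, -3.2]
opening: 0.264
```

```bash
python3 - <<'E'
from h import *
s=ctrl.get_state();im=ctrl.read_camera("scene")[...,::-1].copy();cv2.imwrite("pics/sc4.png",im)
m=R.from_quat(s["tcp_rot"]).as_matrix()
print(s["eef_pos"],s["contact_force"],(np.array([.4987,.1594,.15])-s["eef_pos"])@m/.025)
tip=s["eef_pos"]+m[:,1]*-.0015;tip[2]-=.0759
u=proj("scene",tip);print("tip pred",tip,u,"hole",proj("scene",np.array([.5018,.1557,.055])))
crop(im,260,110,80,75,8,"pics/sc4c.png")
cv2.imwrite("pics/w4.png",ctrl.read_camera("wrist")[...,::-1])
cv2.imwrite("pics/t4.png",ctrl.read_camera("top")[180:280,140:240,::-1].repeat(5,0).repeat(5,1))
E
```

```text
[0.49809773 0.15977917 0.16094519] [-1.10710547  0.55187102 -3.23346597] [0.43781192 0.01840683 0.02162589]
tip pred [0.49666555 0.15933325 0.08504489] [305.80944987 140.98554547] hole [306.85654792 152.52377519]
```

View pics/sc4c.png

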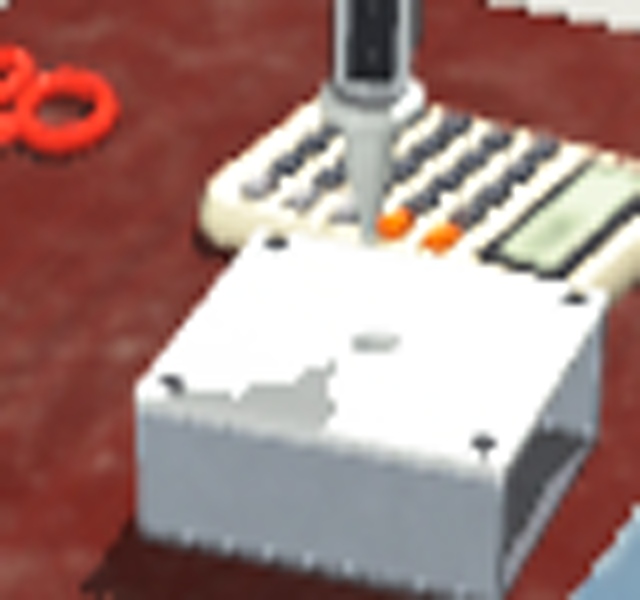

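View pics/w4.png

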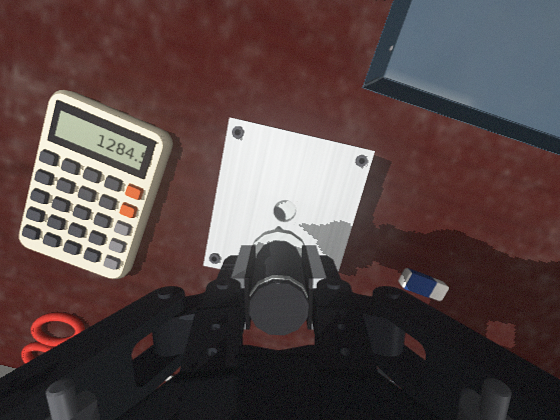

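```bash
python3 - <<'E'
from h import *
s=ctrl.get_state()
w=cv2.imread("pics/w4.png");crop(w,255,180,60,70,8,"pics/w4c.png")
print(onz("wrist",(285,211),.055,s))
S=np.array([onz("wrist",u,.0575,s) for u in [(238,132),(362,160),(214,259)]]);print(S[1:].mean(0))
tip=np.array([.49667,.15933,.08504])
for d in(0,.048,.054,.1):print(d,proj("scene",tip+[0,0,d]),(proj("scene",tip+[0,0,d])-[260,110])*8)
E
```

```text
[0.50185271 0.15531997 0.055     ]
[0.50197893 0.15555089 0.0575    ]
0 [305.81051504 140.9882153 ] [366.48412036 247.90572236]
0.048 [306.19011138 123.65845052] [369.52089107 109.26760416]
0.054 [306.23883398 121.43411106] [369.91067183  91.47288852]
0.1 [306.62225035 103.9299499 ] [372.97800279 -48.56040084]
```

View pics/w4c.png

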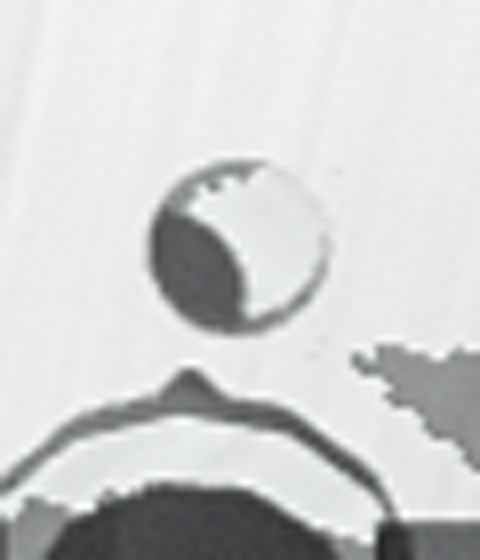

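```bash
python3 - <<'E'
from h import *
s=ctrl.get_state();m=R.from_quat(s["tcp_rot"]).as_matrix()
t=onz("wrist",(255+188/8-.4,180+370/8-.4),.085,s)-m[:,1]*.0015
print(s["eef_pos"],"tip",t,(t-s["eef_pos"])@m)
d=np.array([.5018,.1556])+5.4e-3*np.array([-.848,.53]);print("target",d,"move",m[:2,1:].T@(d-t[:2])/.025)
E
```

```text
[0.49804258 0.15979234 0.16085437] tip [0.49648371 0.15932595 0.08499993] [ 7.58543593e-02 -1.63063851e-03 -1.75218950e-05]
target [0.4972208 0.158462 ] move [0.01787823 0.0417603 ]
```

Emit:
move_arm(commands=[0.3,0.02,0.04,0,0.3,0,0,0,0.3,0,0,0,0.2,0,0,0,0.16,0,0,0,0.1,0,0,0,0,0,0,0,0,0,0,0])

```text
time: 13.68
eef_pos: [0.499, 0.159, 0.1271]
tcp_rot: [0.419, 0.569, -0.419, 0.57]
contact_force: [-0.4, -0.4, -3.5]
opening: 0.27
```

Emit:
move_arm(commands=[0.08,0,0,0,0.06,0,0,0,0,0,0,0])

```text
time: 14.05
eef_pos: [0.4987, 0.1589, 0.1232]
tcp_rot: [0.419, 0.57, -0.419, 0.569]
contact_force: [0.1, -0.6, -3.2]
opening: 0.267
```

Emit:
move_arm(commands=[0.05,0.01,0.015,0,0.05,0.01,0.01,0,0.05,0.01,0.01,0,0,0,0,0,0,0,0,0])

```text
time: 14.68
eef_pos: [0.4998, 0.1584, 0.1196]
tcp_rot: [0.419, 0.569, -0.419, 0.569]
contact_force: [-0.8, -0.4, -4.0]
opening: 0.265
```

Emit:
move_arm(commands=[0.05,0.01,0.01,0,0.05,0.01,0.01,0,0.05,0.01,0.01,0,0.04,0.005,0.01,0,0,0,0,0,0,0,0,0])

```text
time: 15.42
eef_pos: [0.5005, 0.1579, 0.1147]
tcp_rot: [0.419, 0.57, -0.419, 0.569]
contact_force: [-2.5, 2.5, -1.5]
opening: 0.268
```

Emit:
move_arm(commands=[0.05,0.01,0.015,0,0.05,0.01,0.01,0,0.05,0.01,0.01,0,0.04,0.01,0.01,0,0,0,0,0,0,0,0,0])

```text
time: 16.18
eef_pos: [0.5021, 0.1568, 0.1099]
tcp_rot: [0.419, 0.57, -0.419, 0.569]
contact_force: [-3.2, 2.7, -0.1]
opening: 0.265
```

Emit:
move_arm(commands=[0.05,0.005,0.005,0,0.05,0.005,0.005,0,0.05,0.005,0.005,0,0.05,0,0,0,0,0,0,0,0,0,0,0])

```text
time: 16.92
eef_pos: [0.5026, 0.1567, 0.1048]
tcp_rot: [0.419, 0.57, -0.419, 0.569]
contact_force: [-2.2, 1.1, -1.4]
opening: 0.264
```

Emit:
move_arm(commands=[0.04,0.005,0.005,0,0.04,0.005,0.005,0,0.04,0.005,0.005,0,0.04,0,0.005,0,0,0,0,0,0,0,0,0])

```text
time: 17.68
eef_pos: [0.5031, 0.1563, 0.1009]
tcp_rot: [0.419, 0.57, -0.419, 0.569]
contact_force: [-3.4, 2.0, -1.8]
opening: 0.266
```

Emit:
move_arm(commands=[0.04,0,0.005,0,0.04,0,0,0,0.04,0,0,0,0.04,0,0,0,0,0,0,0,0,0,0,0])

```text
time: 18.42
eef_pos: [0.5031, 0.1562, 0.0969]
tcp_rot: [0.419, 0.57, -0.419, 0.569]
contact_force: [-3.5, 2.7, -1.1]
opening: 0.266
```

Emit:
move_arm(commands=[0.04,0,0,0,0.04,0,0,0,0.04,0,0,0,0,0,0,0,0,0,0,0])

```text
time: 19.05
eef_pos: [0.5031, 0.1561, 0.0937]
tcp_rot: [0.419, 0.57, -0.419, 0.569]
contact_force: [-2.6, 2.5, -2.9]
opening: 0.261
```

Emit:
move_arm(commands=[0.04,0,0,0,0.04,0,0,0,0.04,0,0,0,0,0,0,0,0,0,0,0])

```text
time: 19.68
eef_pos: [0.5031, 0.1562, 0.0909]
tcp_rot: [0.419, 0.57, -0.419, 0.569]
contact_force: [-3.7, 2.3, -3.1]
opening: 0.267
```

q≈40 mm, force low. Home is at TCP z≈0.0829.

Emit:
move_arm(commands=[0.04,0,0,0,0.04,0,0,0,0.04,0,0,0,0.04,0,0,0,0,0,0,0,0,0,0,0])

```text
time: 20.42
eef_pos: [0.5032, 0.1561, 0.0869]
tcp_rot: [0.419, 0.57, -0.419, 0.569]
contact_force: [-3.8, 2.9, -2.0]
opening: 0.263
```

Emit:
move_arm(commands=[0.04,0,0,0,0.04,0,0,0,0,0,0,0,0,0,0,0])

```text
time: 20.92
eef_pos: [0.5032, 0.1561, 0.085]
tcp_rot: [0.419, 0.569, -0.419, 0.569]
contact_force: [-2.4, 1.5, -2.6]
opening: 0.27
```

Emit:
move_arm(commands=[0.04,0,0,0,0.02,0,0,0,0,0,0,0,0,0,0,0])

```text
time: 21.42
eef_pos: [0.5032, 0.1561, 0.0835]
tcp_rot: [0.419, 0.569, -0.419, 0.569]
contact_force: [-2.8, 2.6, -2.5]
opening: 0.263
```

Emit:
move_arm(commands=[0.02,0,0,0,0.02,0,0,0,0,0,0,0,0,0,0,0])

```text
time: 21.92
eef_pos: [0.5033, 0.1561, 0.083]
tcp_rot: [0.419, 0.569, -0.419, 0.57]
contact_force: [-4.5, 0.9, 2.1]
opening: 0.263
```

Emit:
move_arm(commands=[0.02,0,0,0,0,0,0,0,0,0,0,0])

```text
time: 22.3
eef_pos: [0.5033, 0.1561, 0.0829]
tcp_rot: [0.419, 0.57, -0.419, 0.569]
contact_force: [-6.0, 1.7, 3.6]
opening: 0.264
```

```bash
python3 - <<'E'
from h import *
im=ctrl.read_camera("scene")[...,::-1].copy();crop(im,260,110,80,75,8,"pics/sc5.png");print(ctrl.get_state()["contact_force"])
E
```

```text
[-7.02639243  0.86079342  5.23298735]
```

View pics/sc5.png

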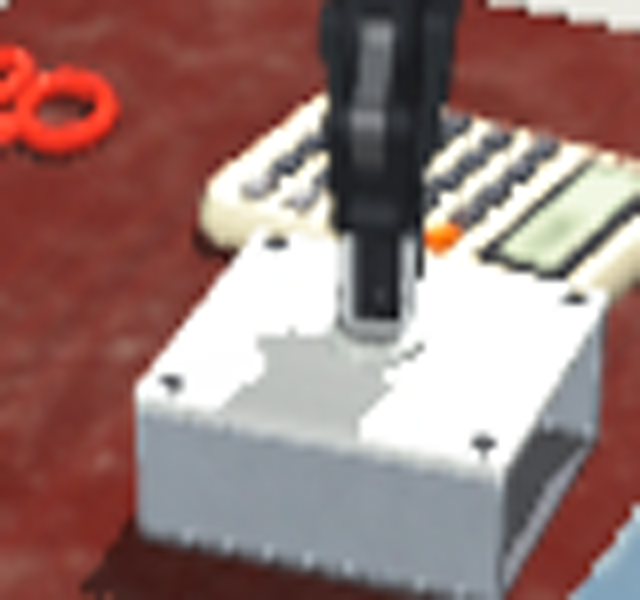

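The collar looks seated at scene crop (375,335). Now release and lift straight up.

Emit:
move_arm(commands=[0,0,0,0,0,0,0,0,0,0,0,0,0,0,0,0,0,0,0,0], jaw=60)

```text
time: 22.98
eef_pos: [0.5034, 0.1561, 0.0821]
tcp_rot: [0.419, 0.569, -0.419, 0.57]
contact_force: [-0.6, -0.5, 0.2]
opening: 0.7
```

Emit:
move_arm(commands=[-0.4,0,0,0,-0.8,0,0,0,-0.9,0,0,0,-0.9,0,0,0,-0.9,0,0,0,0,-0.8,0,0,0,-0.8,0,0,0,-0.8,0,0,0,0,0,0,0,0,0,0])

```text
time: 24.22
eef_pos: [0.4467, 0.1384, 0.1803]
tcp_rot: [0.42, 0.569, -0.419, 0.57]
contact_force: [-0.7, 0.5, -0.2]
opening: 0.701
```

```bash
python3 - <<'E'
from h import *
s=ctrl.get_state();w=ctrl.read_camera("wrist")[...,::-1].copy();cv2.imwrite("pics/w6.png",w)
im=ctrl.read_camera("scene")[...,::-1].copy();crop(im,260,100,80,75,8,"pics/sc6.png");print(s["eef_pos"])
for d in (.0,.055,.061,.107):print(proj("wrist",np.array([.5018,.1556,d]),s),(proj("scene",np.array([.5018,.1556,d]))-[260,100])*8)
E
```

```text
[0.44674317 0.13842452 0.18031107]
[277.93526092 135.91397846] [371.23694217 567.53230599]
[277.96033671 137.86810227] [374.72449782 420.33578811]
[277.96373973 138.13329513] [375.11609974 403.80775414]
[277.99647997 140.684699  ] [378.19501992 273.85819191]
```

View pics/w6.png

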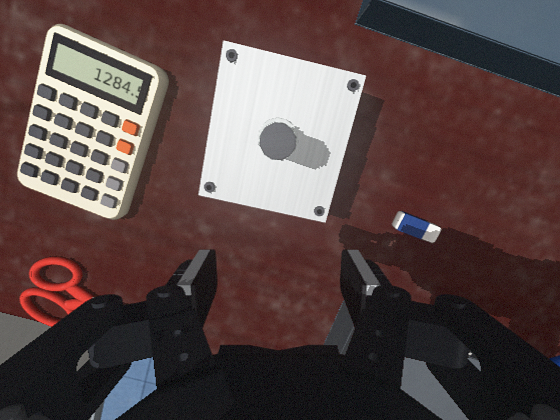

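View pics/sc6.png

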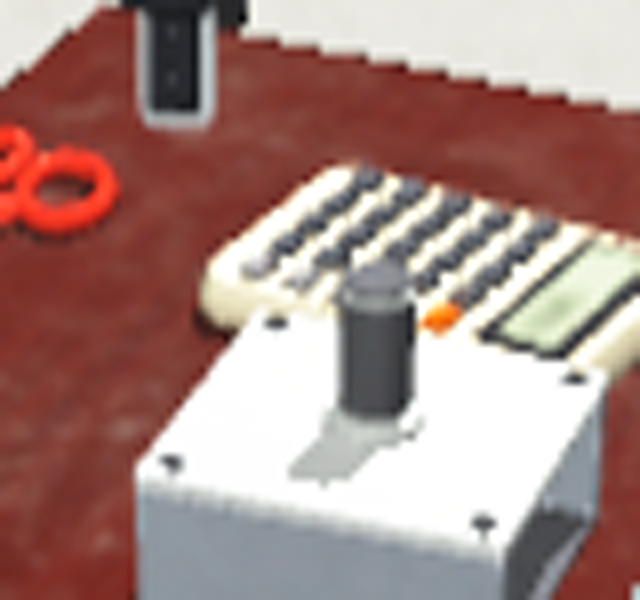

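The pin top is at wrist (278,139), against a prediction of (278,140.7) for fully home and upright. In the scene crop it is at about (378,277), against (378,274). The gripper is clear, so I hand it in.

```bash
python3 -c "
from plant import ctrl
s=ctrl.get_state();print(s['time'],s['contact_force']);print(ctrl.sign_off())"
```

```text
24.325 [ 0.06114206 -0.23885422 -0.41265895]
the job is handed in; nothing more can be done
None
```

The pin is home in the jig, released and standing upright. I handed the job in at about 24 s of the 72 s allowed, and sign-off gives no verdict.

- **What I did:** The wrist camera showed the disc's hole 10.8 mm off the axis, towards world (-0.85, +0.53). I took the steel pin from its stand and entered its tip about 5.5 mm off centre on that side. I then worked it back to centre as it went down, pulling the disc into line until the collar met the plate. The largest wrist force I read during insertion was about 9 N.
- **Last checks:** Seen from the wrist and scene cameras, the pin's top is within about 2 px (wrist) and 0.5 px (scene) of where it should be with the pin home and upright. I did not measure the collar gap directly: seating rests on the upward force that appeared at the expected height. The gripper was clear of everything. I never reached near the eraser, tape measure or thread spool; only the eraser was in the last pictures, and I did not re-measure any of the three. No check failed or disagreed beyond 1–2 mm.

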